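Hook the dropped clamp collar out from under the wire cage

TASK

The brass clamp collar has rolled in under the fixed wire cage on the lab bench, where the gripper cannot go. Take the yellow-handled hooked rod, hook it behind the collar and draw the collar out through the cage's open side until it stands on the bench at least 3 cm clear of the cage; do not touch the collar with the gripper and leave the blue knob beside it where it is. Then leave the rod lying flat on the bench and let go of it.

Things in the scene. Friction and masses are not known exactly. Their poses are not given: they have to be found in the camera images.
- hook_rod: Loose hooked rod, 0.14 kg, flat on the bench. Origin: under the handle's centre; x to the hook, z up. Yellow handle 120 x 24 (y) x 22 mm high; balance point x=25. Steel rod 6 mm thick, centre line 11 mm up, runs to x=235, bends level to +y as a 60 mm crossbar, then 20 mm back as a lip at y=60. Pocket 54 mm wide inside; a collar drawn by it sits near x=215, y=30.
- collar: Loose brass clamp collar, 0.12 kg: a plain ring, outer diameter 34 mm, bore 16, height 20, standing flat on the bench under the cage. Origin: centre of its underside; z up.
- knob: Loose blue knob with a white dot on top, 36 mm across, 22 mm high, 0.03 kg, standing under the cage on either side of the collar, centres at least 80 mm apart along the cage's y. Not to be moved. Origin: centre of its underside; z up.
- cage: Fixed wire cage. Origin: on the bench under its centre; z up. x from -110 to 110 mm, y from -140 to 140; roof of bars 100 mm up (undersides 96, gaps 30) on 12 mm corner posts, feet 28 mm. The -x side is open; bars 50 mm up close the others. An 18 mm high white strip stands at the back, x 83 to 105. Collar and knob start at x -50 to 0, |y| 43 to 67, on bare bench.
Not all that is in view belongs to the job. Of the things that look like the collar, take the one that is farthest to the robot's left at the start.

How it is judged:
By the outcome, as a careful person would: the job done as asked, in the order asked, and still so for the second after the job is handed in, with the robot touching nothing.
It also fails if it takes over 45 s, if anything falls off the work surface, if the arm or the gripper's body presses on something with over 40 N, if the wrist force passes 120 N, or if a joint passes its speed limit or range.

ROBOT

A 7-joint arm with a two-finger parallel gripper is mounted at the origin on the work surface. World frame = base frame: x ahead of the robot, y to its left, z up, the work surface at z = 0. Lengths are in m, angles in rad, forces in N, time in s.
With the tool pointing down it reaches from about 0.425 to 0.975 m from the base axis. Payload 16.7 kg.
Tool frame: the origin (TCP) lies midway between the tips of the shut fingers; the grasp point (between the pads) lies 19 mm behind it; z points along the fingers, y is the line along which they close (so a half turn about z gives the same grasp; the last joint's range is limited). The gripper opens to 85 mm and grips with 20 to 120 N. Pads are 22 mm wide; open, the fingers measure 114 mm over their backs; the gripper's body (76 mm by 85 mm) begins 54 mm behind the grasp point. The pads swing forward as they close: fully open they stand 13 mm farther back than shut.
Start: joints at [1.02, 0.426, 0.074, 1.606, -0.034, 1.111, -0.067], TCP at [0.264, -0.621, 0.231] pointing down, gripper open.
Joint ranges: [-2.85, 2.85], [-0.5, 2.14], [-1.23, 1.37], [0.21, 2.46], [-1.02, 4.16], [0.16, 2.05], [-2.73, 2.73]. Speed limits (rad/s): [1.89, 1.89, 2.39, 2.39, 3.01, 3.01, 3.01].

INTERFACE

Orientations are given as a unit quaternion [x, y, z, w].
In Python, from cell import monitor, cams, ctrl, finder gives the robot as it stands. The module is installed in compiled form; this text tells all that it offers.
- The arm moves only by the tool send_rows, never from a script. Its argument "series" is a list of rows, each a list of 5 numbers: the opening, from -1 (shut) to 1 (fully open), then the shift along the world's x, y, z normalised to -1 to 1, where 1 is 0.4 m, then the turn about the world's z normalised to -1 to 1, where 1 is 60 degrees. A call has 1 to 12 rows; each row is the pose to reach, as a shift and turn from the pose commanded when the call began; what a row does not reach only later rows make up. A row lasts 1/10 s, in which the tool goes at most 50 mm and 8.59 degrees, less where a joint would pass 70% of its speed; a pose out of reach is approached as far as the arm can. A call with a number of a shift or a turn outside -1 to 1 is refused whole. A call with a gripper value outside its range is refused whole. The fingers move at their own pace and stop on an object; "force" is the grip in N (left out, the last holds). Time passes only in rows, so rows that repeat a pose let the fingers close. It gives the time, the measured TCP pose, the force, the opening and the grip force at its end, in the units of the state.
- monitor.get_state(): the state, without advancing time (a new reading comes with each control period).
- cams.snapshot(name): name is "scene" or "top"; returns a dict with "frame" (480x640x3 uint8, red, green, blue), "K" (3x3 intrinsics, pixels), "R" (3x3) and "t" (3): a world point X has camera coordinates R X + t. Camera axes: x right, y down, z forward; pixel columns grow to the right and rows downward; lengths in m; the calibration is good to about 2 mm. A picture is of the moment at which its call begins. There is no depth.
- ctrl.sign_off(): hands the job in; it is judged then, once.
Trained networks look in a picture, given as the dict that the camera call returned (one of the last four; its "shot" number tells which), for a name from the list of things; names that differ only in an ending like _2 or _b are one class to them, and where a whole thing is asked for, a point or a joint stands for the part that bears it (a point fixed in the world has none). Each returns a list of dicts, best first, with "p" (0 to 1); they miss things now and then, are a little off and sometimes report something else, mostly with a low value. They report only what shows in the picture. A call takes as long as a camera call. They do not tell look-alikes from the thing itself.
- finder.boxes_of(picture, label): "point" ([column, row] in pixels, amid what is visible of it).
- finder.trace(picture, label): "region" (480x640 bool, what is visible of it) and "point" ([column, row] in pixels, amid what is visible of it).
The state is a dict: "t": time; "joints": joint angles; "joint_vel": joint speeds; "joint_torque": joint torques, N m; "eef_pos": TCP position; "tool_rot": TCP orientation; "wrist_force": force on the tool from outside, world axes, zero at the start; "moment": the same for the moment, N m; "grip_width": finger opening in m; "finger_force": force on a finger pad.
Only numpy, scipy, OpenCV 4.12 (cv2) and the standard library are available. Lean on these libraries where they do the work, as an engineer would, in place of code of your own. Each camera call takes 0.05 s, during which the arm holds its last target. There are 200 camera calls.

## Working session

There is one attempt and no reset: what is moved stays moved. The work goes in short steps, Python scripts to look and compute and a tool call to move; the robot and the scene stay as the last step left them, time stands still between calls to the robot, and variables do not carry over. Pictures are saved under pics/ and viewed, at most 10 in all, crops included, and the job is handed in when it is done.

Besides the shell and the picture viewer there is one more tool, called after "Request:" as a command line: name --pt "numbers of a row" for each row, then --argument value for the rest. send_rows: Moves the arm, as the interface text tells. Its arguments: {"type":"object","properties":{"series":{"type":"array","items":{"type":"array","items":{"type":"number","minimum":-1,"maximum":1}}},"force":{"type":"number"}},"required":["series"]}

```bash
mkdir -p pics
cat > h.py <<'E'
import numpy as np, cv2
from cell import monitor, cams, ctrl, finder
def ray(s,uv,z):
    K,R,t=map(np.array,(s["K"],s["R"],s["t"]))
    d=R.T@np.linalg.solve(K,np.array([uv[0],uv[1],1.0])); c=-R.T@t
    return (c+d*(z-c[2])/d[2])
def proj(s,X):
    p=np.array(s["K"])@(np.array(s["R"])@np.array(X)+np.array(s["t"])); return p[:2]/p[2]
def save(s,n): cv2.imwrite("pics/"+n,cv2.cvtColor(s["frame"],cv2.COLOR_RGB2BGR))
E
python3 - <<'E'
from h import *
st=monitor.get_state(); print({k:np.round(v,3) for k,v in st.items()})
for n in("top","scene"):
    s=cams.snapshot(n); save(s,n+"0.png")
    print(n,"cam",-np.array(s["R"]).T@np.array(s["t"]))
    for l,z in(("hook_rod",.015),("collar",.02),("knob",.022),("cage",.1)):
        for d in finder.boxes_of(s,l): print(l,round(d["p"],2),np.round(d["point"]),np.round(ray(s,d["point"],z),3))
E
```

```text
{'t': np.float64(0.0), 'joints': array([ 1.02 ,  0.427,  0.074,  1.607, -0.034,  1.111, -0.067]), 'joint_vel': array([ 0.002, -0.002, -0.002, -0.   ,  0.001, -0.   ,  0.   ]), 'joint_torque': array([-0.0000e+00, -9.4982e+01,  3.7610e+00, -4.6351e+01,  1.9000e-02,
        1.0000e-02,  0.0000e+00]), 'eef_pos': array([ 0.264, -0.621,  0.231]), 'tool_rot': array([ 0.98 ,  0.2  , -0.   , -0.001]), 'wrist_force': array([ 0.464, -0.707,  0.223]), 'moment': array([-0.043, -0.086,  0.061]), 'finger_force': np.float64(0.0), 'grip_width': np.float64(0.085)}
top cam [ 0.48148186 -0.00933492  0.96949199]
hook_rod 0.65 [450. 267.] [ 0.514 -0.188  0.015]
collar 0.89 [280. 341.] [0.409 0.076 0.02 ]
collar 0.85 [185. 208.] [0.618 0.218 0.02 ]
collar 0.72 [303. 134.] [0.727 0.032 0.02 ]
knob 0.8 [181. 284.] [0.5   0.225 0.022]
cage 0.74 [135. 240.] [0.562 0.271 0.1  ]
scene cam [0.8826138  0.52230443 0.56846001]
hook_rod 0.69 [315. 189.] [ 0.506 -0.166  0.015]
collar 0.91 [376. 336.] [0.613 0.217 0.02 ]
collar 0.68 [261. 286.] [0.722 0.04  0.02 ]
collar 0.5 [422. 245.] [0.425 0.094 0.02 ]
knob 0.72 [442. 316.] [0.503 0.238 0.022]
cage 0.62 [431. 340.] [0.597 0.301 0.1  ]
```

View pics/top0.png

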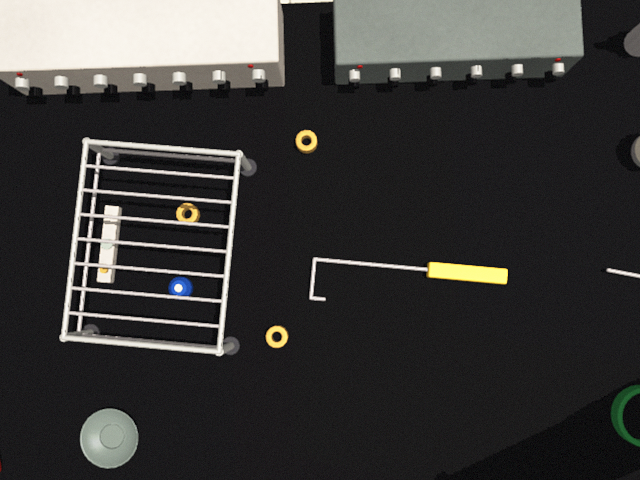

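View pics/scene0.png

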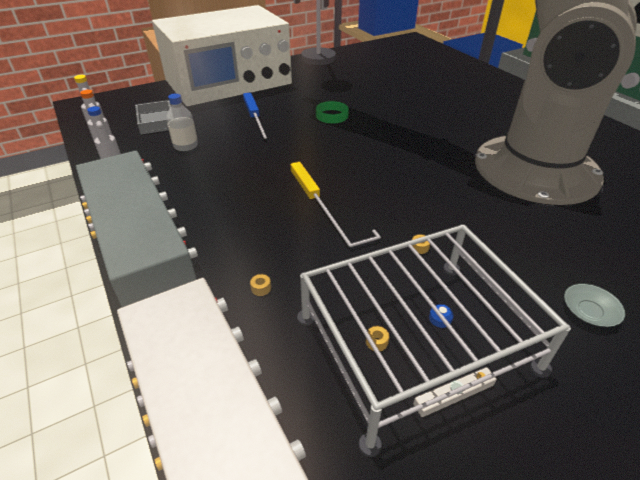

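Top view: three ring look-alikes. (187,213) is under the cage, and (306,141) and (277,337) are outside it. There is also a small orange mark on the strip at (103,269). The blue knob is at (180,288), and the cage's open side faces the rod (image right, world -y). Being under the cage and farthest left, (187,213) is the collar. I'll check it in a crop and measure.

Run:
```python
from h import *
S={n:cams.snapshot(n) for n in("top","scene")}
s=S["top"]
cv2.imwrite("pics/crop.png",cv2.resize(cv2.cvtColor(s["frame"][120:370,50:340],cv2.COLOR_RGB2BGR),None,fx=2.4,fy=2.4,interpolation=cv2.INTER_CUBIC))
for n,c in(("top",[(86,142),(240,153),(220,351),(64,338)]),("scene",[(303,275),(461,229),(567,327),(376,407)])):
    P=[ray(S[n],p,.1) for p in c]; print(n,"corners",np.round(P,3).tolist(),"c",np.round(np.mean(P,0),3),"edges",[round(float(np.linalg.norm(P[i]-P[i-1])),3) for i in range(4)])
for n,s in S.items():
    f=s["frame"].astype(int); m=((f[...,0]>150)&(f[...,1]>130)&(f[...,2]<80)).astype(np.uint8)
    k,l,stt,c=cv2.connectedComponentsWithStats(m)
    # choose blob near the detected rod
    pt=(465,272) if n=="top" else (305,180)
    i=1+np.argmin(np.hypot(*(c[1:]-pt).T)+1e4*(stt[1:,4]<100))
    ys,xs=np.nonzero(l==i); P=np.array([ray(s,q,.022 if n=="top" else .018)[:2] for q in zip(xs,ys)],np.float32)
    r=cv2.minAreaRect(P); print(n,"handle",r)
    vx=cv2.fitLine(P,cv2.DIST_L2,0,.01,.01).ravel(); print("axis deg",np.degrees(np.arctan2(vx[1],vx[0])))
    for lab,z in(("collar",.015),("knob",.015)):
        for d in finder.trace(s,lab):
            ys,xs=np.nonzero(d["region"]); q=((xs.min()+xs.max())/2,(ys.min()+ys.max())/2)
            print(n,lab,round(d["p"],2),np.round(q),len(xs),np.round(ray(s,q,z),3))
s=S["top"]
for p in[(315,260),(312,298),(324,299),(420,269)]: print("rod",p,np.round(ray(s,p,.011),3))
```

```text
top corners [[0.706, 0.34, 0.1], [0.682, 0.119, 0.1], [0.403, 0.152, 0.1], [0.427, 0.372, 0.1]] c [0.555 0.246 0.1  ] edges [0.28, 0.223, 0.281, 0.221]
scene corners [[0.684, 0.12, 0.1], [0.411, 0.157, 0.1], [0.428, 0.374, 0.1], [0.708, 0.34, 0.1]] c [0.558 0.248 0.1  ] edges [0.221, 0.275, 0.218, 0.282]
top handle ((0.5159868597984314, -0.21486979722976685), (0.010589237324893475, 3.795139491558075e-08), 88.31665802001953)
axis deg 88.32163
top collar 0.74 [306. 141.] 344 [0.717 0.027 0.015]
top collar 0.71 [188. 212.] 305 [0.612 0.213 0.015]
top collar 0.61 [276. 336.] 304 [0.416 0.081 0.015]
top knob 0.62 [180. 286.] 373 [0.498 0.227 0.015]
scene handle ((0.5047393441200256, -0.21622394025325775), (0.12229058146476746, 0.024863598868250847), 83.2212905883789)
axis deg 83.172295
scene collar 0.92 [261. 284.] 397 [0.719 0.032 0.015]
scene collar 0.67 [378. 338.] 383 [0.611 0.218 0.015]
scene collar 0.55 [422. 244.] 166 [0.418 0.087 0.015]
scene knob 0.63 [442. 316.] 309 [0.501 0.235 0.015]
rod (315, 260) [0.531 0.019 0.011]
rod (312, 298) [0.473 0.025 0.011]
rod (324, 299) [0.471 0.006 0.011]
rod (420, 269) [ 0.512 -0.143  0.011]
```

View pics/crop.png

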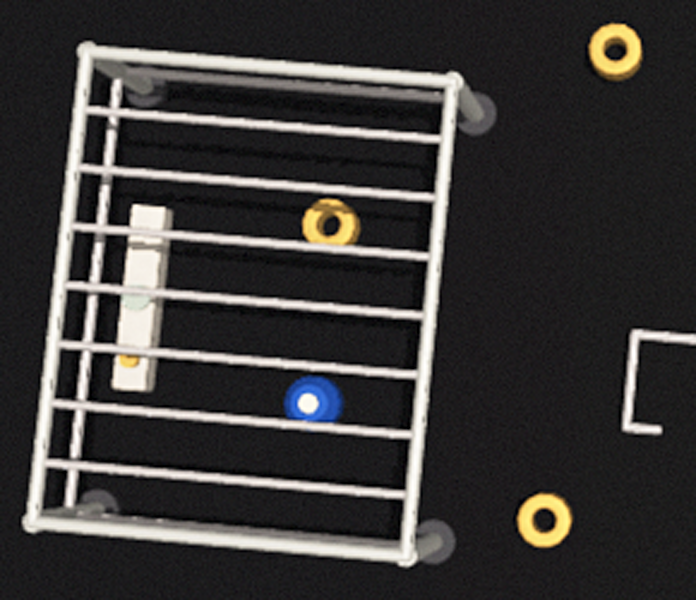

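The crop confirms it: the plain brass ring at (187,213) sits under the cage on bare bench. Its position in the cage frame, (-25,-59) mm, is within the stated range, and the knob is at (-22,55). The rod lies at about 83.3° yaw with its origin at (0.504,-0.216). Next I reach for its balance point.

Request:
send_rows --pt "1 0.61 1 -0.2 1" --pt "1 0.61 1 -0.2 1" --pt "1 0.61 1 -0.2 1" --pt "1 0.61 1 -0.2 1" --pt "1 0.61 1 -0.2 1" --pt "1 0.61 1 -0.2 1" --pt "1 0.61 1 -0.2 1" --pt "1 0.61 1 -0.2 1" --pt "1 0.61 1 -0.2 1" --pt "1 0.61 1 -0.2 1" --pt "1 0.61 1 -0.2 1" --pt "1 0.61 1 -0.2 1" --force 60

```text
t: 2.0
eef_pos: [0.5081, -0.221, 0.1513]
tool_rot: [0.748, 0.663, -0.0, -0.0]
wrist_force: [-0.0, -0.6, 0.0]
grip_width: 0.0853
finger_force: 0.0
```

Request:
send_rows --pt "1 0 0.075 -0.1 0" --pt "1 0 0.075 -0.2 0" --pt "1 0 0.075 -0.3 0" --pt "1 0 0.075 -0.34 0" --pt "1 0 0.075 -0.368 0" --pt "1 0 0.075 -0.368 0" --pt "-1 0 0.075 -0.368 0" --pt "-1 0 0.075 -0.368 0" --pt "-1 0 0.075 -0.368 0" --pt "-1 0 0.075 -0.368 0" --pt "-1 0 0.075 -0.368 0" --pt "-1 0 0.075 -0.368 0" --force 60

```text
t: 3.2
eef_pos: [0.5083, -0.1914, 0.005]
tool_rot: [0.749, 0.663, 0.0, 0.0]
wrist_force: [-3.0, 0.3, 11.6]
grip_width: 0.0228
finger_force: 59.1
```

Request:
send_rows --pt "-1 0 0 0.05 0" --pt "-1 0 0 0.11 0" --pt "-1 0 0 0.11 0" --pt "-1 0 0 0.11 0" --force 80

```text
t: 3.6
eef_pos: [0.5081, -0.1914, 0.0485]
tool_rot: [0.749, 0.663, 0.0, 0.0]
wrist_force: [0.7, -0.2, -1.4]
grip_width: 0.0222
finger_force: 79.6
```

```bash
cat > look.py <<'E'
from h import *
import sys
st=monitor.get_state(); print(st["t"],np.round(st["eef_pos"],4),np.round(st["wrist_force"],1),st["grip_width"])
for n in("top","scene"):
    s=cams.snapshot(n); save(s,f"{n}{sys.argv[1]}.png")
    for lab,z in(("collar",.015),("knob",.015)):
        for d in finder.trace(s,lab):
            ys,xs=np.nonzero(d["region"]); q=((xs.min()+xs.max())/2,(ys.min()+ys.max())/2)
            print(n,lab,round(d["p"],2),np.round(q),len(xs),np.round(ray(s,q,z),3))
E
python3 look.py 1
python3 -c "
import cv2,numpy as np
a=cv2.imread('pics/top1.png')[120:400,150:550];b=cv2.imread('pics/scene1.png')[120:400,200:600]
cv2.imwrite('pics/c1.png',np.vstack([a,b]))"
```

```text
3.6 [ 0.5081 -0.1914  0.0485] [ 0.7 -0.2 -1.4] 0.022165862319702995
top collar 0.82 [307. 141.] 323 [0.717 0.026 0.015]
top collar 0.69 [188. 212.] 322 [0.612 0.214 0.015]
top collar 0.62 [278. 336.] 387 [0.416 0.079 0.015]
top knob 0.87 [181. 286.] 335 [0.498 0.227 0.015]
scene collar 0.85 [378. 338.] 374 [0.611 0.218 0.015]
scene collar 0.77 [260. 284.] 411 [0.72  0.031 0.015]
scene collar 0.76 [422. 244.] 201 [0.42  0.087 0.015]
scene knob 0.81 [442. 316.] 352 [0.5   0.234 0.015]
```

View pics/c1.png

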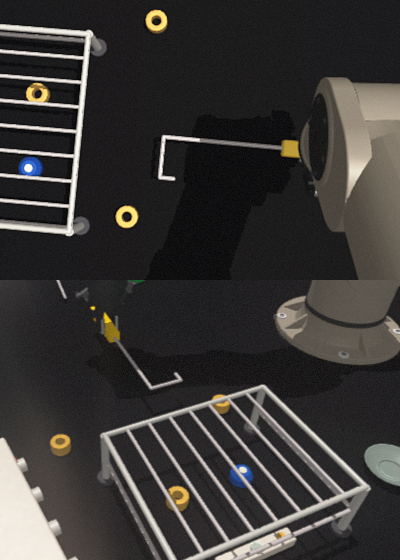

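The rod is held: its corner is at top (314,257) and scene (351,228), and nothing else has moved. I triangulate the corner and lip.

Run:
```python
from h import *
a=cams.snapshot("top");b=cams.snapshot("scene")
for p,q in(((314,257),(351,228)),((311,299),(381,220))):
    A=[];B=[]
    for s,x in((a,p),(b,q)):
        P0=ray(s,x,0);P1=ray(s,x,.2);d=P1-P0;d/=np.linalg.norm(d);M=np.eye(3)-np.outer(d,d);A.append(M);B.append(M@P0)
    X=np.linalg.solve(A[0]+A[1],B[0]+B[1]);print(np.round(X,4),proj(a,X).round(1),proj(b,X).round(1))
# ring edges: inspect
T=np.array([.5081,-.1914,.0]);c=np.array([.612,.216,0])
for yaw in(83.3,):
  u=np.array([np.cos(np.radians(yaw)),np.sin(np.radians(yaw)),0]);v=np.array([-u[1],u[0],0])
  print("corner pred",T+210*u/1000, "lip",T+.21*u+.06*v)
  C=T+.175*u+.03*v   # collar at rod x=200,y=30
  print("shift over collar",c-C)
```

```text
[0.5334 0.0189 0.052 ] [314.  257.1] [350.9 228. ]
[0.4715 0.0251 0.05  ] [311. 299.] [381. 220.]
corner pred [0.53260085 0.01716584 0.        ] lip [0.47301062 0.02416608 0.        ]
shift over collar [0.11327774 0.23009501 0.        ]
```

Request:
send_rows --pt "-1 0.1 0.1 0 0" --pt "-1 0.2 0.2 0 0" --pt "-1 0.2825 0.3 0 0" --pt "-1 0.2825 0.4 0 0" --pt "-1 0.2825 0.5 0 0" --pt "-1 0.2825 0.575 0 0" --pt "-1 0.2825 0.575 0 0" --pt "-1 0.2825 0.575 0 0" --pt "-1 0.2825 0.575 0 0"

```text
t: 4.9
eef_pos: [0.6209, 0.0374, 0.0479]
tool_rot: [0.749, 0.662, -0.0, 0.0]
wrist_force: [0.2, 0.4, -1.6]
grip_width: 0.0222
finger_force: 79.6
```

```bash
python3 look.py 2
python3 -c "
import cv2,numpy as np
a=cv2.imread('pics/top2.png')[130:350,60:360];b=cv2.imread('pics/scene2.png')[220:440,260:560]
cv2.imwrite('pics/c2.png',cv2.resize(np.hstack([a,b]),None,fx=1.33,fy=1.33))"
```

```text
4.9 [0.6209 0.0374 0.0479] [ 0.2  0.4 -1.6] 0.02217671227339558
top collar 0.6 [188. 212.] 324 [0.612 0.214 0.015]
top knob 0.95 [181. 286.] 393 [0.498 0.227 0.015]
scene collar 0.94 [260. 284.] 371 [0.72  0.031 0.015]
scene collar 0.83 [378. 338.] 307 [0.611 0.218 0.015]
scene collar 0.62 [421. 244.] 141 [0.419 0.085 0.015]
scene knob 0.59 [442. 316.] 343 [0.5   0.234 0.015]
```

View pics/c2.png

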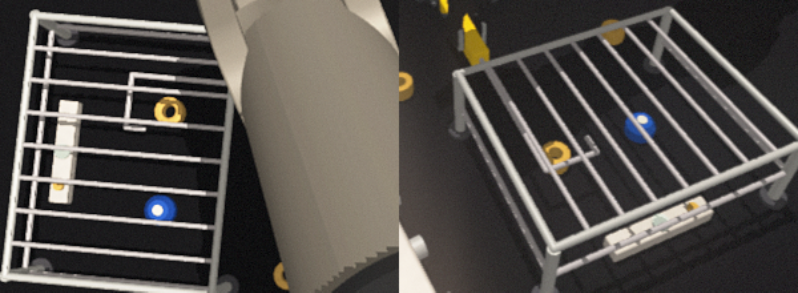

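The rod is over the collar, with its corner at top crop (131,75), or (158,186) in the full frame. The collar lies inside the pocket outline once the perspective is allowed for. One quick number check, then I lower.

Run:
```python
from h import *
a=cams.snapshot("top");b=cams.snapshot("scene")
print(ray(a,(158.5,186.4),.052),ray(a,(60+127/1.33,130+129/1.33),.052),ray(a,(60+145/1.33,130+129/1.33),.052))
print(ray(b,(260+148/1.33,220+168/1.33),.052),ray(b,(260+198/1.33,220+151/1.33),.052))
```

```text
[0.64658208 0.24955178 0.052     ] [0.5854077  0.25467039 0.052     ] [0.58478133 0.23431815 0.052     ]
[0.64499603 0.24577869 0.052     ] [0.58660324 0.25454246 0.052     ]
```

Request:
send_rows --pt "-1 0 0 -0.04 0" --pt "-1 0 0 -0.08 0" --pt "-1 0 0 -0.1 0" --pt "-1 0 0 -0.1 0" --pt "-1 -0.002 -0.02 -0.1 0" --pt "-1 -0.005 -0.045 -0.1 0" --pt "-1 -0.008 -0.075 -0.1 0" --pt "-1 -0.012 -0.105 -0.1 0" --pt "-1 -0.015 -0.135 -0.1 0" --pt "-1 -0.018 -0.165 -0.1 0" --pt "-1 -0.018 -0.165 -0.1 0"

```text
t: 6.4
eef_pos: [0.6135, -0.03, 0.0081]
tool_rot: [0.75, 0.662, -0.0, 0.0]
wrist_force: [-0.3, -0.6, -1.5]
grip_width: 0.0225
finger_force: 79.6
```

```bash
python3 look.py 3
python3 -c "
import cv2,numpy as np
a=cv2.imread('pics/top3.png')[130:350,60:360];b=cv2.imread('pics/scene3.png')[220:440,260:560]
cv2.imwrite('pics/c3.png',cv2.resize(np.hstack([a,b]),None,fx=1.33,fy=1.33))"
```

```text
6.4 [ 0.6135 -0.03    0.0081] [-0.3 -0.6 -1.5] 0.022532469085848057
top collar 0.83 [219. 214.] 268 [0.606 0.166 0.015]
top collar 0.59 [277. 336.] 314 [0.415 0.08  0.015]
top knob 0.77 [180. 285.] 372 [0.498 0.227 0.015]
scene collar 0.9 [260. 284.] 372 [0.72  0.031 0.015]
scene collar 0.85 [364. 312.] 291 [0.603 0.167 0.015]
scene collar 0.72 [422. 244.] 113 [0.419 0.086 0.015]
scene knob 0.69 [332. 274.] 808 [0.602 0.069 0.015]
scene knob 0.65 [442. 316.] 286 [0.499 0.234 0.015]
```

View pics/c3.png

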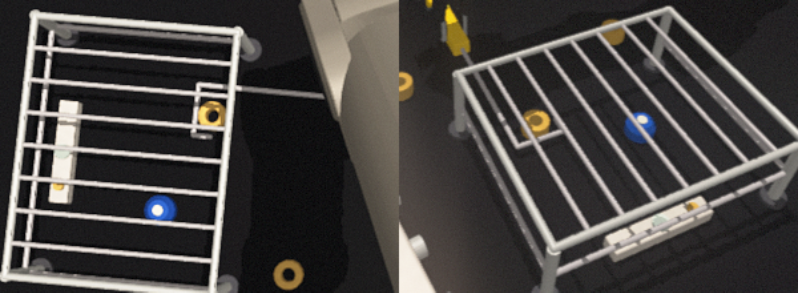

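The collar is hooked and moving, at top (219,214), and the knob hasn't moved. I continue the pull.

Request:
send_rows --pt "-1 -0.003 -0.03 0 0" --pt "-1 -0.007 -0.06 0 0" --pt "-1 -0.01 -0.09 0 0" --pt "-1 -0.013 -0.12 0 0" --pt "-1 -0.017 -0.15 0 0" --pt "-1 -0.02 -0.18 0 0" --pt "-1 -0.023 -0.21 0 0" --pt "-1 -0.027 -0.24 0 0" --pt "-1 -0.029 -0.26 0 0" --pt "-1 -0.03 -0.275 0 0" --pt "-1 -0.03 -0.275 0 0"

```text
t: 7.8
eef_pos: [0.6016, -0.1383, 0.008]
tool_rot: [0.749, 0.662, -0.0, 0.0]
wrist_force: [0.2, -0.1, -2.1]
grip_width: 0.0217
finger_force: 79.7
```

```bash
python3 look.py 4
```

```text
7.8 [ 0.6016 -0.1383  0.008 ] [ 0.2 -0.1 -2.1] 0.0217386849149572
top collar 0.6 [306. 142.] 350 [0.717 0.027 0.015]
top collar 0.54 [290. 222.] 306 [0.59  0.056 0.015]
top collar 0.53 [278. 336.] 322 [0.416 0.079 0.015]
top knob 0.67 [181. 285.] 413 [0.498 0.227 0.015]
scene collar 0.94 [260. 284.] 334 [0.72  0.032 0.015]
scene collar 0.6 [421. 244.] 191 [0.421 0.087 0.015]
scene collar 0.55 [334. 268.] 175 [0.592 0.06  0.015]
scene knob 0.55 [442. 316.] 342 [0.5   0.234 0.015]
```

The collar is now about 57 mm clear of the cage. I set the rod down and let go.

Request:
send_rows --pt "-1 0 0 -0.008 0" --pt "-1 0 0 -0.008 0" --pt "1 0 0 -0.008 0" --pt "1 0 0 -0.008 0" --pt "1 0 0 -0.008 0" --pt "1 0 0 -0.008 0" --pt "1 0 0 -0.008 0" --pt "1 0 0 0.05 0" --pt "1 0 0 0.15 0" --pt "1 0 0 0.27 0" --pt "1 -0.1 -0.1 0.4 0" --pt "1 -0.2 -0.2 0.4 0" --force 20

```text
t: 9.3
eef_pos: [0.5434, -0.1968, 0.1652]
tool_rot: [0.748, 0.664, 0.002, 0.002]
wrist_force: [1.0, -1.9, -1.0]
grip_width: 0.0852
finger_force: 0.0
```

Request:
send_rows --pt "1 -0.1 -0.1 0 0" --pt "1 -0.2 -0.2 0 0" --pt "1 -0.3 -0.3 0 0" --pt "1 -0.3 -0.3 0 0" --pt "1 -0.3 -0.3 0 0" --pt "1 -0.3 -0.3 0 0"

```text
t: 9.9
eef_pos: [0.4215, -0.3176, 0.1617]
tool_rot: [0.749, 0.662, 0.0, 0.0]
wrist_force: [0.3, 0.2, 0.0]
grip_width: 0.0853
finger_force: 0.0
```

```bash
python3 look.py 5
python3 -c "
import cv2,numpy as np
a=cv2.imread('pics/top5.png')[100:400,60:560];b=cv2.imread('pics/scene5.png')[130:430,180:580]
cv2.imwrite('pics/c5.png',np.hstack([a[:,:400],b]))"
```

```text
9.9 [ 0.4215 -0.3176  0.1617] [0.3 0.2 0. ] 0.0853389164475239
top collar 0.7 [277. 336.] 299 [0.417 0.08  0.015]
top collar 0.64 [289. 222.] 359 [0.592 0.057 0.015]
top collar 0.56 [306. 141.] 390 [0.717 0.027 0.015]
top knob 0.95 [180. 286.] 401 [0.498 0.227 0.015]
scene collar 0.76 [421. 244.] 139 [0.421 0.087 0.015]
scene collar 0.63 [260. 284.] 364 [0.72  0.032 0.015]
scene collar 0.55 [334. 268.] 150 [0.592 0.059 0.015]
scene knob 0.71 [441. 316.] 271 [0.5   0.233 0.015]
scene knob 0.25 [308. 234.] 751 [ 0.59  -0.042  0.015]
```

View pics/c5.png

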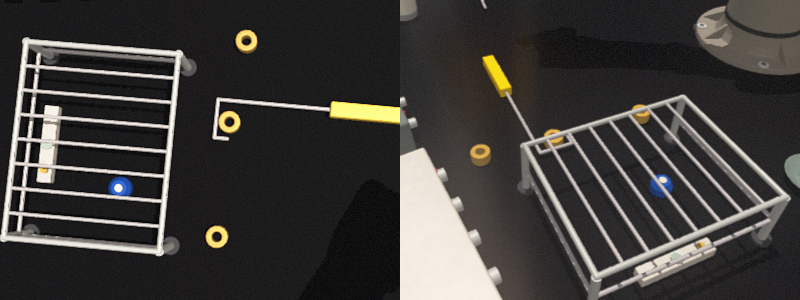

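The picture shows the collar standing clear of the cage in the hook at top (289,222), and the rod lying flat and free. The knob is unmoved at (180,286), and the gripper is away from everything.

```bash
python3 -c "
from cell import ctrl; print(ctrl.sign_off())"
```

```text
the job is handed in; nothing more can be done
None
```

The job is handed in at about 10 s: the collar stands on the bench about 57 mm clear of the cage, the knob has not moved, and the rod lies flat on the bench, released, with its hook still around the collar.

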